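# Test the lift-out bridge's interlock switch on a model railway

### The job

The lift-out bridge of the model railway is off, so test its interlock by hand: from above, push the roller of the roller-lever switch down with the closed fingers just until the switch clicks, without forcing the lever into its overtravel, hold it there for half a second, then let it spring fully back up. Leave the similar switch that has a plain lever without a roller, and the open freight car, alone.

Things in the scene. Friction and masses are not known exactly. Their poses are not given: they have to be found in the camera images.
- bridge_roller: White plastic roller, 24 mm diameter, 18 mm wide, on the free end of a steel lever on a black switch housing (56 x 30 mm, top 74 mm above table) on a wooden block 130 x 70 x 20 mm. Origin: roller's centre, 115 mm above table at rest (its top 127, highest point of the switch, free from above); y: the axle, level, across the lever; x, z turn as it spins. Nothing else stands within 80 mm.
- bridge_lever (a joint): Roller lever's angle (rad): 0 at rest, raised 23 deg, grows as pressed, springs back. Pivot 90 mm from roller, on its side away from the robot, +-30 deg. Clicks at 0.20: roller sunk 17 mm, top 110 mm above table. Overtravel from 0.36: sunk 31 mm, top 95, lever almost level. Middle: sunk 24, top 103. Roller moves under 8 mm sideways. Push 1.5 N at first, 4 at click, 5 mid, 6 at overtravel.
- plain_lever (a joint): Angle (rad) of the other switch's lever: same housing and block, but its bare steel strip ends without a roller, 98 mm from the pivot, 120 mm above the table. 0 at rest, grows as pressed. To be left alone. Either switch may be the left or the right one; their blocks are at least 200 mm apart, centre to centre.
- freight_car: Small open-topped dark wooden freight car, 154 x 62 x 71 mm, 0.3 to 0.5 kg, standing on a piece of track (rail top 12 mm above the table) beyond the switches. Origin: centre of its underside at rail top; y axis along its length. To be left alone.
There are look-alikes about, which are no part of the job. Leave any turquoise look-alike of the part that bears plain_lever alone.

How it is judged (in metres and radians):
On the way:
1. the fingers hold the roller down past the click (value of joint bridge_lever above 0.2 rad and contact force between the fingers and bridge_roller above 0.5 N), for 0.3 s.
At the end, for the whole second after the job is handed in: The roller lever has been held past its click (0.20 rad) for 0.3 s by the fingers on the roller, and has sprung back to within 0.05 rad of rest; the plain lever is within 0.05 rad of rest and the freight car stands upright (10 degrees) within 20 mm of where it was (value of joint each of bridge_lever, plain_lever below 0.05 rad and distance of freight_car from where it was at the start of the episode below 0.02 m and angle between freight_car's own z axis and vertical below 0.17 rad); the robot touches nothing.
It fails at once if the roller lever is pressed into overtravel (beyond 0.36 rad) (value of joint bridge_lever above 0.36 rad).
It fails at once if the plain lever is pressed (beyond 0.10 rad) (value of joint plain_lever above 0.1 rad).
It fails at once if the freight car is moved by more than 20 mm (distance of freight_car from where it was at the start of the episode above 0.02 m).
It also fails if it takes over 29 s, if anything falls off the work surface, if the arm or the gripper's body presses on something with over 40 N, if the wrist force passes 120 N, or if a joint passes its speed limit or range.

### The arm

A 6-joint arm with a two-finger parallel gripper is mounted at the origin on the work surface. World frame = base frame: x ahead of the robot, y to its left, z up, the work surface at z = 0. Lengths are in m, angles in degrees, forces in N, time in s.
With the tool pointing down it reaches from about 0.35 to 0.875 m from the base axis. Payload 4.2 kg.
Tool frame: the origin (TCP) lies at the very end of the fingers, on their centre line; the grasp point (between the pads) lies 19 mm behind it; z points along the fingers, y is the line along which they close (so a half turn about z gives the same grasp; the last joint's range is limited). The gripper opens to 87 mm and grips with 3 to 60 N. Pads are 19 mm wide; open, the fingers measure 117 mm over their backs; the gripper's body (75 mm by 190 mm) begins 51 mm behind the grasp point.
Start: joints at [14.817, 22.042, 0.453, 0, -68.411, -14.817], TCP at [0.625, 0, 0.223] pointing down, gripper open.
Joint ranges: [-179.83, 179.83], [-69.29, 118.12], [-61.27, 80.66], [-181.25, 117.63], [-171.15, -9.14], [-177.46, 177.46]. Speed limits (degrees/s): [159.86, 159.86, 180, 180, 180, 180].

### API

Orientations are given as a 3x3 rotation matrix whose columns are the frame's x, y, z axes.
In Python, from station import sense, cams, r gives the robot as it stands. The module is installed in compiled form; this text tells all that it offers.
- The arm moves only by the tool step_arm, never from a script. Its argument "targets" is text: rows parted by semicolons, each of 4 numbers parted by spaces: the shift along the tool's x, y, z in cm, then the turn about the tool's z in degrees. In form: x y z turn; .... A call has 1 to 12 rows; each row shifts and turns the commanded pose from where the row before left it, along the tool's axes as they then stand; what a row does not reach is not made up. A row lasts 1/12 s, in which the tool goes at most 41.7 mm and 7.16 degrees, less where a joint would pass 70% of its speed; a pose out of reach is approached as far as the arm can. A call with a gripper value outside its range is refused whole. "claw" is the finger opening in cm, from 0 to 8.7, set as the call begins (left out, the last holds). The fingers move at their own pace and stop on an object; the grip force is fixed at half the most. Time passes only in rows, so rows that do not move let the fingers close. It gives the time, the measured TCP pose, the force, the opening and the grip force at its end, in the units of the state.
- sense(): the state, without advancing time (a new reading comes with each control period).
- cams.capture(name): name is "scene" or "side" or "wrist"; returns a dict with "frame" (480x640x3 uint8, blue, green, red), "vertical_fov" (degrees; the focal length in pixels is half the picture's height over the tangent of half this angle, whatever the lens; pixels are square), "cx", "cy" (the principal point, pixels), "eye" and "rotation" of the camera in the world; the wrist camera has in their place "tool_from_camera" (4x4, takes a point from camera to tool coordinates, whose origin is the TCP and whose axes are the flange's). Camera axes: x right, y down, z forward; pixel columns grow to the right and rows downward; lengths in m; the calibration is good to about 2 mm. A picture is of the moment at which its call begins: read the wrist's pose just before it. There is no depth.
- r.finish_job(): hands the job in; it is judged then, once.
The state is a dict: "time_s": time; "joints": joint angles; "joint_velocities": joint speeds; "effort": joint torques, N m; "tcp_pos": TCP position; "ee_rot": TCP orientation; "wrist_force": force on the tool from outside, world axes, zero at the start; "moment": the same for the moment, N m; "gripper_width": opening from 0.0 (shut) to 1.0 (fully open); "gripper_force": force on a finger pad.
Only numpy, scipy, OpenCV 4.12 (cv2) and the standard library are available. Lean on these libraries where they do the work, as an engineer would, in place of code of your own. Each camera call takes 0.05 s, during which the arm holds its last target. There are 200 camera calls.

## Working session

There is one attempt and no reset: what is moved stays moved. The work goes in short steps, Python scripts to look and compute and a tool call to move; the robot and the scene stay as the last step left them, time stands still between calls to the robot, and variables do not carry over. Pictures are saved under pics/ and viewed, at most 10 in all, crops included, and the job is handed in when it is done.

Besides the shell and the picture viewer there is one more tool, called after "Emit:" as name(argument=value, ...) on one line, values as JSON. step_arm: Moves the arm, as the interface text tells. Its arguments: {"type":"object","properties":{"targets":{"type":"string"},"claw":{"type":"number"}},"required":["targets"]}

```bash
mkdir -p pics; cat > h.py <<'E'
import numpy as np, cv2, pickle
from station import sense, cams, r
def cap(n,tag):
    s=sense(); c=cams.capture(n); cv2.imwrite(f'pics/{tag}.png',c['frame'])
    if n=='wrist':
        T=np.eye(4); T[:3,:3]=s['ee_rot']; T[:3,3]=s['tcp_pos']; M=T@np.array(c['tool_from_camera'])
        c['eye']=M[:3,3]; c['rotation']=M[:3,:3]
    pickle.dump(c,open(f'pics/{tag}.pkl','wb')); return c
def ray(c,u,v):
    f=240/np.tan(np.radians(c['vertical_fov'])/2)
    return np.array(c['eye']),np.array(c['rotation'])@np.array([(u-c['cx'])/f,(v-c['cy'])/f,1])
def onz(c,u,v,z):
    e,d=ray(c,u,v); return e+d*(z-e[2])/d[2]
def tri(*a):
    A=np.zeros((3,3));b=np.zeros(3)
    for c,u,v in a:
        e,d=ray(c,u,v); d=d/np.linalg.norm(d); P=np.eye(3)-np.outer(d,d); A+=P;b+=P@e
    return np.linalg.solve(A,b)
def load(t): return pickle.load(open(f'pics/{t}.pkl','rb'))
E
python3 -c "
from h import *
for n in ['scene','side','wrist']:
    c=cap(n,n+'0'); print(n,c['eye'],c['rotation'])
s=sense();print(s['time_s'],s['ee_rot'],s['wrist_force'])"
```

```text
scene [ 0.90433106 -0.73644509  0.62223218] [[ 0.90372688  0.22003113 -0.36723839]
 [ 0.42770864 -0.50115691  0.75226795]
 [-0.01852169 -0.8369158  -0.54701818]]
side [0.31508929 0.6725845  0.60147137] [[-0.95255087 -0.18976299  0.23798499]
 [-0.30394421  0.55121383 -0.77703361]
 [ 0.01627161 -0.8124982  -0.58273658]]
wrist [ 0.62500627 -0.08363954  0.38367652] [[-9.99996701e-01 -5.96232252e-04 -2.49858776e-03]
 [-1.32196613e-03  9.53444613e-01  3.01565287e-01]
 [ 2.20246209e-03  3.01567596e-01 -9.53442255e-01]]
0.15 [[-1.40039809e-04 -9.99998730e-01 -1.58756106e-03]
 [-9.99999984e-01  1.40215673e-04 -1.10665202e-04]
 [ 1.10887662e-04  1.58754554e-03 -9.99998734e-01]] [-0.17597594  0.00235074  0.28220913]
```

View pics/scene0.png

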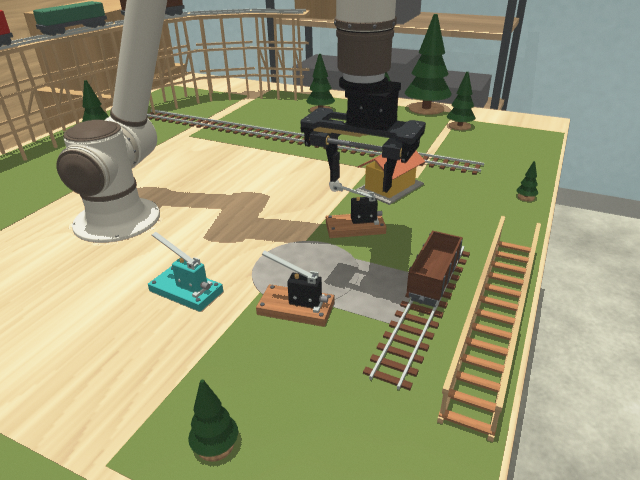

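View pics/side0.png

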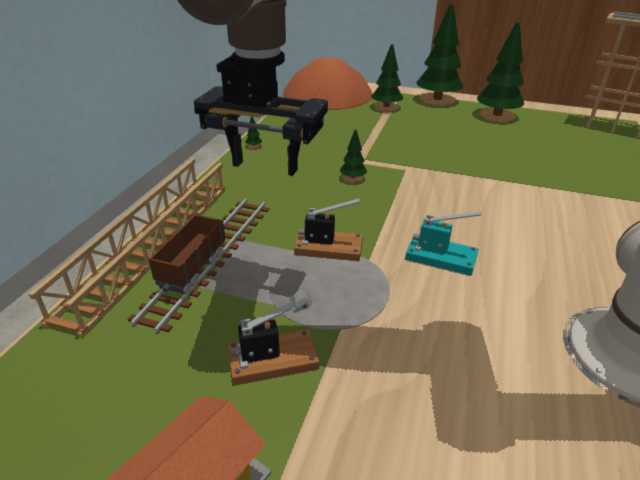

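Candidates in the scene view are the lever ends at (336,186) with a roller, (265,254) bare on the black switch, and (155,237) bare on the turquoise one. In the side view the same three are at (303,303), (358,202) and (480,214). I choose the one with the roller, the left-hand switch, and check it in a close crop.

```bash
python3 -c "
from h import *
a=load('scene0');b=load('side0')
A=cv2.resize(a['frame'][165:245,310:400],None,fx=4,fy=4,interpolation=2)
B=cv2.resize(b['frame'][280:380,225:325],None,fx=4,fy=4,interpolation=2)
im=np.zeros((400,780,3),np.uint8);im[:320,:360]=A;im[:,370:770]=B
cv2.imwrite('pics/c1.png',im)
print(tri((a,336,186),(b,303,303)))"
```

```text
[0.50054653 0.17192777 0.1119796 ]
```

View pics/c1.png

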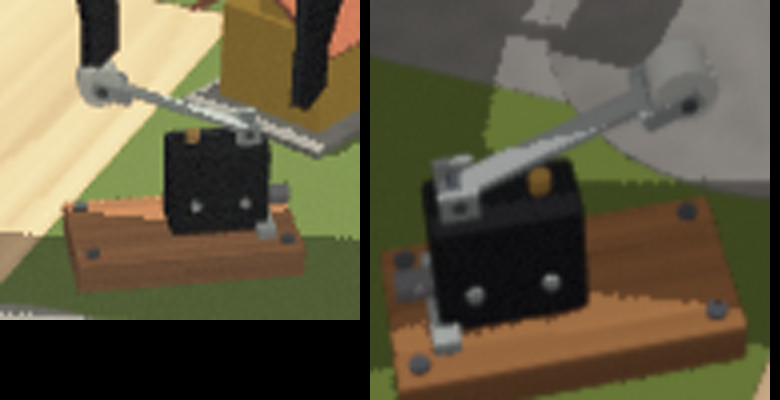

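View pics/wrist0.png

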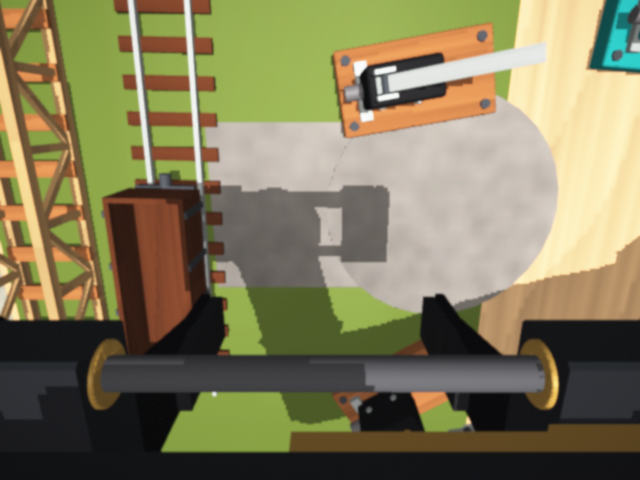

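```bash
python3 -c "
from h import *
a=load('scene0');b=load('side0')
print(onz(a,335,187,.115),onz(b,303,300.5,.115),tri((a,335,187),(b,303,300.5)))
print(tri((a,372.5,196),(b,246,325)))"
```

```text
[0.50582266 0.16230053 0.115     ] [0.49835714 0.16873832 0.115     ] [0.50144164 0.16672448 0.11213203]
[0.57282483 0.21131318 0.08275224]
```

Emit:
step_arm(targets="0 0 0 0; 0 0 0 0; 0 0 0 0; 0 0 0 0", claw=0)

```text
time_s: 0.48
tcp_pos: [0.6249, 0.0, 0.2225]
ee_rot: [[0.0, -1.0, -0.0], [-1.0, -0.0, 0.0], [-0.0, 0.0, -1.0]]
wrist_force: [-0.1, 0.1, -0.0]
gripper_width: 0.777
gripper_force: 0.0
```

The crop shows the roller on the chosen switch, near (0.500, 0.167), with the lever heading about 30°. I'll move above it.

Emit:
step_arm(targets="-2.1 1.6 0 0; -2.1 1.6 0 0; -2.1 1.6 0 0; -2.1 1.6 0 0; -2.1 1.6 0 0; -2.1 1.6 0 0; -2.1 1.6 1 0; -2 1.4 2 0; 0 0 2 0; 0 0 0 0; 0 0 0 0; 0 0 0 0")

```text
time_s: 1.48
tcp_pos: [0.5, 0.167, 0.1737]
ee_rot: [[-0.0, -1.0, 0.002], [-1.0, 0.0, 0.0], [-0.0, -0.002, -1.0]]
wrist_force: [0.5, 0.3, 0.6]
gripper_width: 0.008
gripper_force: 0.0
```

```bash
python3 -c "
from h import *
a=cap('scene','s1');b=cap('side','d1');w=cap('wrist','w1')
A=cv2.resize(a['frame'][120:220,280:380],None,fx=4,fy=4,interpolation=2)
B=cv2.resize(b['frame'][230:330,255:355],None,fx=4,fy=4,interpolation=2)
cv2.imwrite('pics/c2.png',np.hstack([A,B]))
s=sense();print(s['time_s'],s['tcp_pos'],s['wrist_force'])"
```

```text
1.6333 [0.50000001 0.16688593 0.17375398] [-0.45540303  0.30166631 -0.35054433]
```

View pics/c2.png

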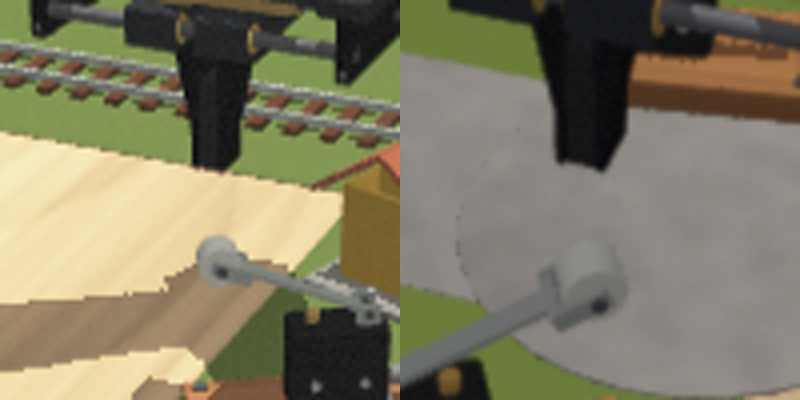

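View pics/w1.png

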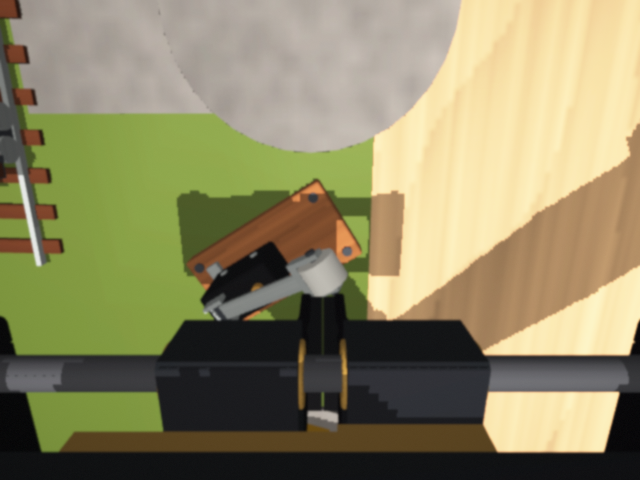

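The crops show the closed fingers above and slightly behind the roller, which is centred at scene ≈(334,185), side ≈(303,299.5) and wrist ≈(323,272). I'll triangulate all three.

```bash
python3 -c "
from h import *
a=load('s1');b=load('d1');w=load('w1')
A=(a,334.3,185);B=(b,303,299.5);W=(w,323,272)
print(tri(A,B,W),tri(A,B),tri(B,W),tri(A,W))
for q in (A,B,W): print(onz(*q,.115))
# finger tips check: bottom centre of closed fingers
print(tri((a,280+216/4,120+165/4),(b,255+186/4,230+160/4)), onz(w,217,310,.08))
"
```

```text
[0.4999641  0.168256   0.11590428] [0.49997915 0.16830471 0.11592127] [0.49930061 0.16795103 0.11606982] [0.50053415 0.16873353 0.1155777 ]
[0.50058618 0.17036234 0.115     ]
[0.49906814 0.16674131 0.115     ]
[0.49991376 0.16855191 0.115     ]
[0.49992921 0.16995912 0.1713703 ] [0.57337564 0.2103965  0.08      ]
```

Emit:
step_arm(targets="0 0.3 1 0; 0 0 1.3 0; 0 0 1.3 0; 0 0 0.7 0; 0 0 0.5 0; 0 0 0.4 0; 0 0 0.4 0; 0 0 0.3 0; 0 0 0 0; 0 0 0 0")

```text
time_s: 2.47
tcp_pos: [0.4965, 0.1671, 0.1141]
ee_rot: [[0.0, -1.0, 0.001], [-1.0, -0.0, 0.0], [-0.0, -0.001, -1.0]]
wrist_force: [0.8, -2.2, 2.7]
gripper_width: 0.008
gripper_force: 1.6
```

Contact force fits the press depth. Next I press to the middle of the window and hold.

Emit:
step_arm(targets="0 0 0.3 0; 0 0 0.3 0; 0 0 0.3 0; 0 0 0.1 0; 0 0 0 0; 0 0 0 0")

```text
time_s: 2.97
tcp_pos: [0.4961, 0.167, 0.1036]
ee_rot: [[0.0, -1.0, 0.0], [-1.0, -0.0, -0.0], [0.0, -0.0, -1.0]]
wrist_force: [1.3, -2.6, 4.8]
gripper_width: 0.009
gripper_force: 2.4
```

```bash
python3 -c "
from h import *
s=sense();print(s['time_s'],s['tcp_pos'],s['wrist_force'])
a=cap('scene','s2');b=cap('side','d2')
A=cv2.resize(a['frame'][140:240,290:390],None,fx=4,fy=4,interpolation=2)
B=cv2.resize(b['frame'][250:350,235:335],None,fx=4,fy=4,interpolation=2)
cv2.imwrite('pics/c3.png',np.hstack([A,B]))"
```

```text
2.9667 [0.49614583 0.16696246 0.10363614] [ 1.26649518 -2.60672551  4.78921805]
```

View pics/c3.png

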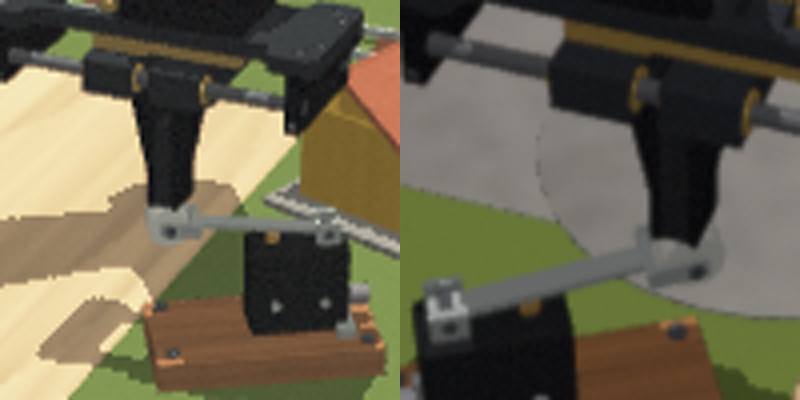

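The fingertips are on the roller (scene ≈(333,195)) with the lever partly down, and 4.8 N matches mid-window. I'll hold, then lift.

Emit:
step_arm(targets="0 0 0 0; 0 0 0 0; 0 0 0 0; 0 0 0 0; 0 0 0 0; 0 0 0 0; 0 0 0 0")

```text
time_s: 3.65
tcp_pos: [0.496, 0.167, 0.1036]
ee_rot: [[0.0, -1.0, 0.0], [-1.0, -0.0, -0.0], [0.0, -0.0, -1.0]]
wrist_force: [1.3, -1.8, 5.2]
gripper_width: 0.007
gripper_force: 2.3
```

Emit:
step_arm(targets="0 0 -0.4 0; 0 0 -0.6 0; 0 0 -0.8 0; 0 0 -1 0; 0 0 -1.5 0; 0 0 -1.5 0; 0 0 -1.5 0; 0 0 -1 0; 0 0 0 0; 0 0 0 0; 0 0 0 0; 0 0 0 0")

```text
time_s: 4.65
tcp_pos: [0.4952, 0.1668, 0.1854]
ee_rot: [[-0.0, -1.0, -0.002], [-1.0, 0.0, -0.001], [0.001, 0.002, -1.0]]
wrist_force: [-0.0, 0.6, -0.5]
gripper_width: 0.006
gripper_force: 0.0
```

```bash
python3 -c "
from h import *
s=sense();print(s['time_s'],s['tcp_pos'],s['wrist_force'])
a=cap('scene','s3');b=cap('side','d3')
A=cv2.resize(a['frame'][120:220,280:380],None,fx=4,fy=4,interpolation=2)
B=cv2.resize(b['frame'][230:330,255:355],None,fx=4,fy=4,interpolation=2)
cv2.imwrite('pics/c4.png',np.hstack([A,B]))"
```

```text
4.65 [0.49523773 0.16675129 0.18541499] [-0.00865404  0.59193806 -0.5478593 ]
```

View pics/c4.png

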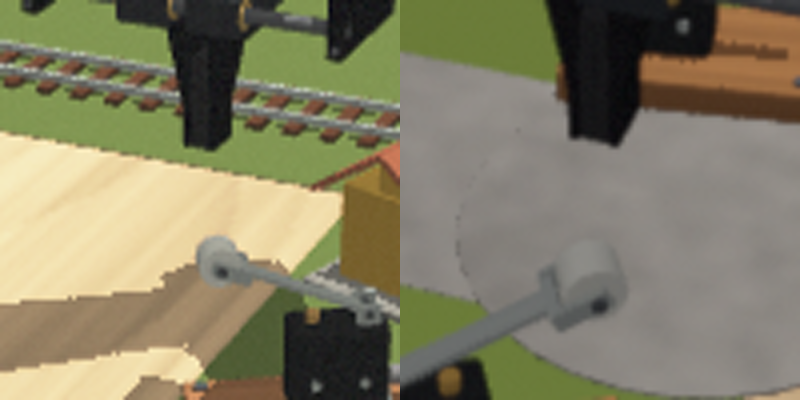

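The roller is back at its rest pixels (crop (217,260) and (592,278)), and the fingers are clear of it.

```bash
python3 -c "
from h import *
print(r.finish_job())"
```

```text
the job is handed in; nothing more can be done
None
```

I pressed the roller to about mid-window (fingertips at 103.6 mm, about 5 N), held it there for over half a second and let it spring back to rest. I then handed the job in, with the plain-lever switch, its turquoise look-alike and the freight car untouched; no verdict was returned.

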